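# Wedge the rocking plinth of the dip circle

### The job

The grey plinth under the dip circle rocks because its front-left foot hangs clear of the table. With the fingertips, push the wooden wedge thin end first along the table and under that foot until it bears and the plinth stands level and no longer rocks; then press down firmly on that corner to prove that it does not give, and take the hand away. The wedge is pushed, never pinched, and nothing is lifted; the plinth stays where it stands, the dip circle is not touched, and the things lying about are left alone.

Things in the scene. Friction and masses are not known exactly. Their poses are not given: they have to be found in the camera images.
- plinth: Grey plate, 250 (x) x 210 (y) mm, loose, 1.8 to 2.6 kg with the dip circle on it. Origin: centre of the plate at table level; x to its back, y to its left, z up. Underside at z = 20, top at 47 mm. Screw feet (24 mm discs) at x = -103 or 103, y = -83 or 83 mm, each with a screw head on the plate above it. The front-left foot (x = -103, y = 83) is short; the plinth stands level on the other three.
- foot_sole (a point): Centre of the flat round sole (24 mm diameter) of the short front-left foot. It hangs 5 to 8 mm above the table, differently each time; the foot is fixed tight in the plate. Axes as the plinth's.
- foot_head (a point): Top centre of the screw head (18 mm across) over the short foot, about 57 to 60 mm above the table: press down here, or on the plinth within about 30 mm of it. Unwedged, a press of 1 to 4 N tips this corner down 5 to 8 mm until the foot meets the table, and let go it tips back; wedged, 8 to 15 N does not move it.
- wedge: Wooden wedge, loose, 60 g, 95 long (x), 40 wide (y), 3 mm thick at the thin end (x = +47.5), rising evenly to 17 mm at the heel (x = -47.5 mm). Origin: centre of its flat underside; x points to the thin end. It lies flat left of the plinth, thin end towards the short foot, 15 to 40 mm clear of the plate's edge.
- wedge_heel (a point): Middle of the wedge's heel, its upright thick end (40 wide, 17 mm high), 8.5 mm above the table: push here along the wedge's x (these axes are the wedge's). The wedge slides under 1 N until its top meets the sole, 12 to 35 mm past the foot's outer rim; there the push needed climbs at once to 4 N and more. Pushed harder (6 N or more), the whole plinth slides along.
- dip_circle: Black instrument with a white horizontal ring, fixed on the back right part of the plinth, about 130 mm tall; not to be touched. Origin: on the plinth's top, at x = 34, y = -26 mm of the plinth; the ring (76 mm radius) is centred at about x = 33, y = -42 mm of the plinth, 160 mm above the table.
- spirit_level: Small white bar, 14 x 80 x 14 mm, lying loose on the plinth's front strip. Bystander. Origin: centre of its underside.
- screwdriver: Slotted screwdriver with blue handle, 178 mm long, lying on the table. Bystander. Origin: middle of its length on the table.
- compass: Round black pocket compass, 48 mm across, 12 mm high. Bystander. Origin: centre of its underside.
- bar_magnet: Bar magnet, 15 x 81 x 11 mm. Bystander. Origin: centre of its underside.
- stopwatch: White stopwatch, 76 x 53 x 14 mm. Bystander. Origin: centre of its underside.
- marker: Marker pen, 135 mm long, lying on the pile of papers at the left. Bystander. Origin: middle of its length, at its underside.
- adapter: Small black and silver connector adapter, 22 x 54 x 16 mm, lying behind the wedge. Bystander. Origin: centre of its underside.
Not all that is in view belongs to the job. Several things have the shape of the wedge; the one meant has the colours described above.

How it is judged:
By the outcome, as a careful person would: the job done as asked, in the order asked, and still so for the second after the job is handed in, with the robot touching nothing.
It also fails if it takes over 45 s, if anything falls off the work surface, if the arm or the gripper's body presses on something with over 40 N, if the wrist force passes 120 N, or if a joint passes its speed limit or range.

### The arm

A 6-joint arm with a two-finger parallel gripper is mounted at the origin on a cart in front of the work surface, level with it; the furniture and walls round the work are solid. World frame = base frame: x ahead of the robot, y to its left, z up, the work surface at z = 0. Lengths are in m, angles in degrees, forces in N, time in s.
With the tool pointing down it reaches from about 0.3 to 0.75 m from the base axis. Payload 8.5 kg.
Tool frame: the origin (TCP) lies on the centre line of the jaws, within the pads' length; the fingertips stand 17 mm ahead of it and the grasp point (between the pads) lies 2 mm behind it (env.tip_extent is the distance from the TCP to the fingertips, in m); z points along the fingers, y is the direction in which the jaws open and shut (so a half turn about z gives the same grasp; the last joint's range is limited). The gripper opens to 85 mm and grips with 20 to 120 N. Pads are 22 mm wide; open, the fingers measure 114 mm over their backs; the gripper's body (76 mm by 85 mm) begins 54 mm behind the grasp point. The pads swing forward as they close: fully open they stand 13 mm farther back than shut.
Start: joints at [52.007, 21.807, 74.336, -0, 83.858, -12.336], TCP at [0.238, 0.496, 0.248] pointing down, gripper open.
Joint ranges: [-178.18, 178.18], [-50.72, 133.34], [12.68, 142.11], [-81.47, 261.47], [9.98, 163.14], [-165.26, 165.26]. Speed limits (degrees/s): [136.94, 136.94, 180, 180, 180, 180].

### API

Orientations are given as a 3x3 rotation matrix whose columns are the frame's x, y, z axes.
In Python, from rig import telemetry, get_image, camera_params, close_job, env gives the robot as it stands.
- The arm moves only by the tool apply_moves, never from a script. Its argument "motion" is a list of rows, each an object of numbers: "tx", "ty", "tz": the shift along the tool's x, y, z in cm; "turn": the turn about the tool's z in degrees; "jaw": the gripper's target within -1 to 1 (fully open at 1, half-way at 0, shut at -1). In form: [{"tx": .., "ty": .., "tz": .., "turn": .., "jaw": ..}, ...]. A call has 1 to 5 rows; each row is the pose to reach, as a shift and turn from the pose measured when the call began, along the tool's axes at that moment; what a row does not reach only later rows make up. A row lasts 1/12 s, in which the tool goes at most 41.7 mm and 7.16 degrees, less where a joint would pass 70% of its speed; a pose out of reach is approached as far as the arm can. A call with a gripper value outside its range is refused whole. The fingers move at their own pace and stop on an object; "squeeze" is the grip in N (left out, the last holds). Time passes only in rows, so rows that repeat a pose let the fingers close. It gives the time, the measured TCP pose, the force and the opening at its end, in the units of the state.
- telemetry.observe(): the state, without advancing time (a new reading comes with each control period).
- get_image(name): name is "scene" or "top" or "wrist"; returns (picture, depth): 480x640x3 uint8, red, green, blue; 480x640 float32, m along the optical axis (not along the pixel's ray), 0 where there is no reading.
- camera_params(name): a dict with "fx", "fy", "cx", "cy" (pixels), "rvec" (rotation vector, rad) and "tvec" (3), from world to camera coordinates, as OpenCV has them. Camera axes: x right, y down, z forward; pixel columns grow to the right and rows downward; lengths in m; the calibration is good to about 2 mm. The wrist camera is an equidistant fisheye: a pixel r from the principal point sees the ray r / f radians off the axis. A picture is of the moment at which its call begins: read the wrist's pose just before it. camera_params takes no time and is no camera call; for the wrist camera it gives the pose at the moment of the call.
- close_job(): hands the job in, once; it reports no verdict.
The state is a dict: "time_s": time; "q": joint angles; "qvel": joint speeds; "joint_efforts": joint torques, N m; "position": TCP position; "tool_rot": TCP orientation; "ft_force": force on the tool from outside, world axes, zero at the start; "wrist_torque": the same for the moment, N m; "grip_width": finger opening in m.
Only numpy, scipy, OpenCV 4.12 (cv2) and the standard library are available. Lean on these libraries where they do the work, as an engineer would, in place of code of your own. Each camera call takes 0.05 s, during which the arm holds its last target. There are 200 camera calls.

## Working session

There is one attempt and no reset: what is moved stays moved. The work goes in short steps, Python scripts to look and compute and a tool call to move; the robot and the scene stay as the last step left them, time stands still between calls to the robot, and variables do not carry over. Pictures are saved under pics/ and viewed, about 8 in all and at most 12, crops included, and the job is handed in when it is done.

Besides the shell and the picture viewer there is one more tool, called after "Emit:" by a JSON object that holds its "api" and its "payload". apply_moves: Moves the arm, as the interface text tells. Its arguments: {"type":"object","properties":{"motion":{"type":"array"},"squeeze":{"type":"number"}},"required":["motion"]}

```bash
mkdir -p pics; cat > h.py <<'E'
import numpy as np, cv2
from rig import telemetry, get_image, camera_params, close_job, env
def snap(n,f):
    p=camera_params(n); im,d=get_image(n); cv2.imwrite(f'pics/{f}.png',im[:,:,::-1]); np.savez(f'pics/{f}.npz',d=d,im=im,**{k:np.array(v) for k,v in p.items()}); return im,d,p
def pt(f,u,v,z=None):
    s=np.load(f'pics/{f}.npz'); R=cv2.Rodrigues(s['rvec'].reshape(3,1))[0]; t=s['tvec'].reshape(3)
    r=np.array([(u-s['cx'])/s['fx'],(v-s['cy'])/s['fy'],1.]); c=-R.T@t; w=R.T@r
    k=s['d'][int(round(v)),int(round(u))] if z is None else (z-c[2])/w[2]
    return c+k*w
E
python3 - <<'E'
from h import *
snap('top','top1'); snap('scene','scene1')
s=telemetry.observe(); print({k:np.round(v,3).tolist() for k,v in s.items()})
E
```

```text
{'time_s': 0.1, 'q': [52.006, 21.838, 74.38, -0.001, 83.858, -12.336], 'qvel': [-0.029, -0.092, -0.136, 0.048, 0.101, -0.019], 'joint_efforts': [0.003, -44.921, -23.166, -0.0, 0.004, -0.0], 'position': [0.238, 0.496, 0.248], 'tool_rot': [[-0.901, 0.433, -0.001], [0.433, 0.901, -0.001], [0.0, -0.001, -1.0]], 'ft_force': [0.727, 0.097, 0.418], 'wrist_torque': [-0.001, 0.0, -0.055], 'grip_width': 0.085}
```

View pics/top1.png

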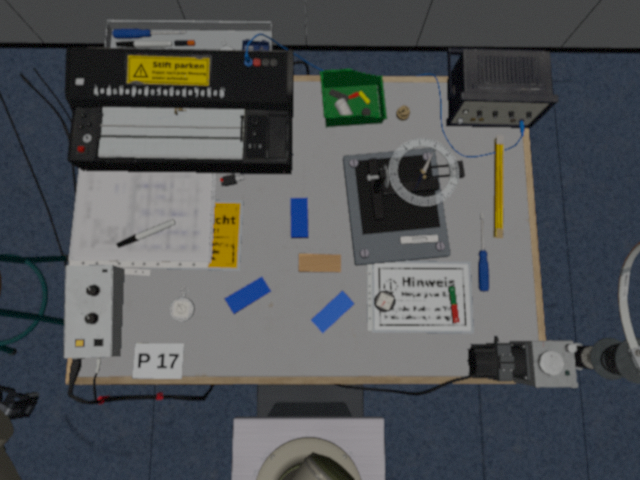

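View pics/scene1.png

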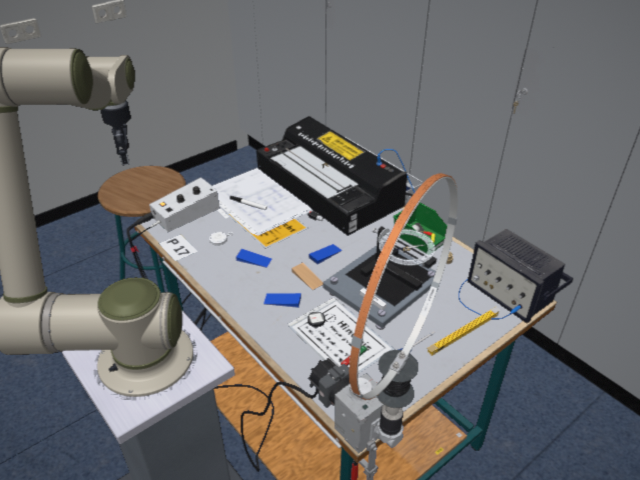

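The top view shows the tan wedge at about (320,263) and the plinth with its front-left screw head near (361,254). The blue blocks are decoys. Next is an enlarged crop.

```bash
python3 - <<'E'
from h import *
im=cv2.imread('pics/top1.png')
cv2.imwrite('pics/c1.png',cv2.resize(im[140:280,280:480],None,fx=4,fy=4,interpolation=cv2.INTER_CUBIC))
h=cv2.cvtColor(im,cv2.COLOR_BGR2HSV); m=cv2.inRange(h,(5,60,80),(22,200,255)); m[:240]=0;m[290:]=0;m[:,:280]=0;m[:,350:]=0
c=max(cv2.findContours(m,0,1)[0],key=cv2.contourArea); r=cv2.minAreaRect(c); print(r, cv2.contourArea(c))
for u,v in cv2.boxPoints(r): print(u,v,pt('top1',u,v,0.008).round(4))
for u,v in [(361,254),(320,263),(300,263),(338,263)]: print(u,v,pt('top1',u,v).round(4))
E
```

```text
((319.5, 262.0), (18.0, 41.0), 90.0) 689.0
299.0 253.0 [0.5022 0.0216 0.008 ]
340.0 253.0 [ 0.5024 -0.07    0.008 ]
340.0 271.0 [ 0.4619 -0.0697  0.008 ]
299.0 271.0 [0.4617 0.0213 0.008 ]
361 254 [ 0.4921 -0.1123  0.0574]
320 263 [ 0.4789 -0.0252  0.0133]
300 263 [0.4793 0.0192 0.0104]
338 263 [ 0.4803 -0.0656  0.0047]
```

View pics/c1.png

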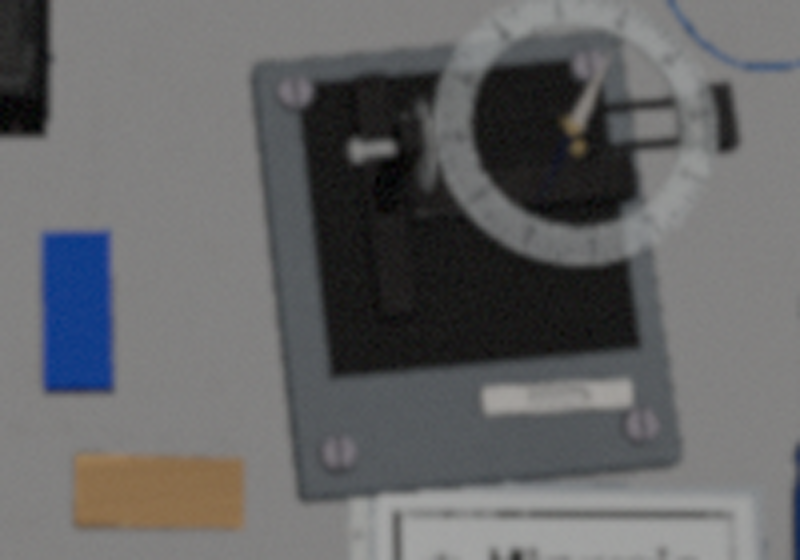

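```bash
python3 - <<'E'
from h import *
f=lambda a,b:(280+(a+.5)/4-.5,140+(b+.5)/4-.5)
H={}
for n,c in dict(FL=(340,452),FR=(642,424),BL=(296,90),BR=(590,66)).items():
    H[n]=pt('top1',*f(*c),0.0575); print(n,H[n].round(4))
print([np.linalg.norm(H[a]-H[b]).round(4) for a,b in [('FL','FR'),('BL','BR'),('FL','BL'),('FR','BR')]])
e=H['FL']-H['FR'];print('plinth y axis deg',np.degrees(np.arctan2(e[1],e[0])));e=H['BL']-H['FL'];print('x axis deg',np.degrees(np.arctan2(e[1],e[0])))
W=[pt('top1',*f(*c),z) for c,z in [((76,455),.017),((245,459),.003),((242,528),.003),((73,526),.017)]]
for w in W: print(w.round(4))
h=(W[0]+W[3])/2;t=(W[1]+W[2])/2;d=(t-h)[:2];L=np.linalg.norm(d);d/=L;n=np.array([-d[1],d[0]])
print('heel',h,'tip',t,'L',L,'ang',np.degrees(np.arctan2(d[1],d[0])),'foot rel heel along,lat',(H['FL']-h)[:2]@d,(H['FL']-h)[:2]@n)
e=[pt('top1',*f(a,b),z).round(4) for a,b,z in [(302,497,.047),(255,65,.047)]];print(e)
E
```

```text
FL [ 0.495  -0.1201  0.0575]
FR [ 0.5107 -0.2831  0.0575]
BL [ 0.6982 -0.0991  0.0575]
BR [ 0.7131 -0.263   0.0575]
[np.float64(0.1637), np.float64(0.1646), np.float64(0.2043), np.float64(0.2034)]
plinth y axis deg 95.48122517766691
x axis deg 5.9005096935495045
[0.4998 0.0222 0.017 ]
[ 0.5001 -0.0723  0.003 ]
[ 0.4611 -0.0703  0.003 ]
[0.4602 0.0236 0.017 ]
heel [0.4800425  0.02290159 0.017     ] tip [ 0.48061307 -0.07126506  0.003     ] L 0.09416838162594016 ang -89.6528380045242 foot rel heel along,lat 0.14307170053285645 0.014128258727625511
[array([ 0.4722, -0.1003,  0.047 ]), array([ 0.7165, -0.0772,  0.047 ])]
```

```bash
cat > go.py <<'E'
import sys; from h import *
s=telemetry.observe(); R=np.array(s['tool_rot']); p=np.array(s['position'])
a=[float(v) for v in sys.argv[1:]]
ya=np.degrees(np.arctan2(R[1,1],R[0,1]))
if len(a)==4: print('cm',(100*R.T@(np.array(a[:3])-p)).round(2),'turn',round(ya-a[3],2))
print(s['time_s'],p.round(4),'yang',ya.round(2),'F',np.round(s['ft_force'],2),'w',s['grip_width'])
E
python3 go.py .48 .067 .10 .35; python3 -c "
from h import *; print(env.tip_extent)"
```

```text
cm [-40.37 -28.13  14.8 ] turn 63.99
0.1 [0.238  0.4956 0.2478] yang 64.34 F [0.73 0.1  0.42] w 0.0851469156687531
0.017
```

Emit:
{"api": "apply_moves", "payload": {"motion": [{"tx":-40,"ty":-28,"tz":14,"turn":64,"jaw":-0.7},{"tx":-40,"ty":-28,"tz":14,"turn":64,"jaw":-0.7},{"tx":-40,"ty":-28,"tz":14,"turn":64,"jaw":-0.7},{"tx":-40,"ty":-28,"tz":14,"turn":64,"jaw":-0.7},{"tx":-40,"ty":-28,"tz":14,"turn":64,"jaw":-0.7}]}}

```text
time_s: 0.52
position: [0.3364, 0.3195, 0.1902]
tool_rot: [[-0.473, 0.881, -0.001], [0.881, 0.473, -0.001], [-0.0, -0.001, -1.0]]
ft_force: [1.4, -0.2, -1.2]
grip_width: 0.0257
```

```bash
python3 go.py .48 .067 .10 .35
```

```text
cm [-29.03   0.73   9.03] turn 27.87
0.5167 [0.3364 0.3195 0.1902] yang 28.22 F [ 1.43 -0.18 -1.17] w 0.02565367469131388
```

Emit:
{"api": "apply_moves", "payload": {"motion": [{"tx":-29,"ty":0.7,"tz":9,"turn":27.9,"jaw":-0.7},{"tx":-29,"ty":0.7,"tz":9,"turn":27.9,"jaw":-0.7},{"tx":-29,"ty":0.7,"tz":9,"turn":27.9,"jaw":-0.7},{"tx":-29,"ty":0.7,"tz":9,"turn":27.9,"jaw":-0.7},{"tx":-29,"ty":0.7,"tz":9,"turn":27.9,"jaw":-0.7}]}}

```text
time_s: 0.93
position: [0.4344, 0.146, 0.1285]
tool_rot: [[0.001, 1.0, -0.001], [1.0, -0.001, -0.001], [-0.001, -0.001, -1.0]]
ft_force: [1.4, 0.1, -0.2]
grip_width: 0.013
```

```bash
python3 go.py .48 .067 .06 .35
```

```text
cm [-7.89  4.57  6.85] turn -0.4
0.9333 [0.4344 0.146  0.1285] yang -0.05 F [ 1.4   0.1  -0.15] w 0.013028770927874156
```

Emit:
{"api": "apply_moves", "payload": {"motion": [{"tx":-7.9,"ty":4.6,"tz":6.9,"turn":-0.4,"jaw":-0.7},{"tx":-7.9,"ty":4.6,"tz":6.9,"turn":-0.4,"jaw":-0.7},{"tx":-7.9,"ty":4.6,"tz":6.9,"turn":-0.4,"jaw":-0.7},{"tx":-7.9,"ty":4.6,"tz":6.9,"turn":-0.4,"jaw":-0.7}]}}

```text
time_s: 1.27
position: [0.4812, 0.0633, 0.0562]
tool_rot: [[-0.002, 1.0, -0.005], [1.0, 0.002, -0.001], [-0.001, -0.005, -1.0]]
ft_force: [-0.2, 0.3, -0.1]
grip_width: 0.0127
```

```bash
python3 go.py .48 .044 .022 .35; python3 -c "
from h import *
im,d,p=snap('wrist','w1')"
```

```text
cm [-1.92 -0.11  3.42] turn -0.25
1.2667 [0.4812 0.0633 0.0562] yang 0.1 F [-0.18  0.31 -0.06] w 0.012672812209605264
```

View pics/w1.png

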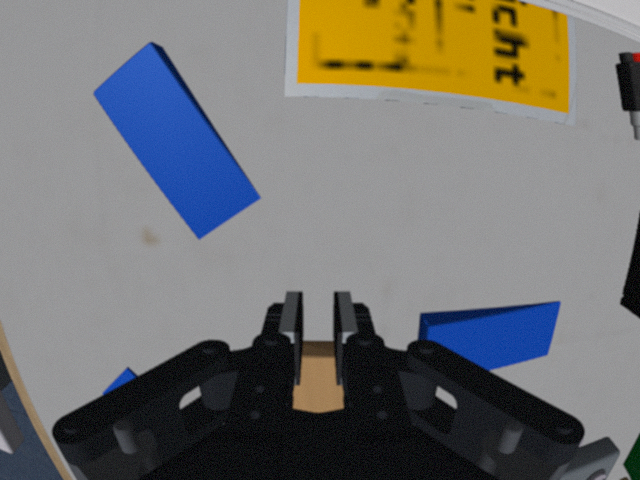

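The wrist view shows the wedge heel at about (318,342), centred between the fingertips at about (318,300), with free table around it. I'll descend there, then advance.

Emit:
{"api": "apply_moves", "payload": {"motion": [{"tx":0,"ty":0,"tz":3.4,"turn":0,"jaw":-0.5},{"tx":0,"ty":0,"tz":3.4,"turn":0,"jaw":-0.5},{"tx":-1.5,"ty":-0.1,"tz":3.4,"turn":-0.2,"jaw":-0.5},{"tx":-2.3,"ty":-0.1,"tz":3.4,"turn":-0.2,"jaw":-0.5},{"tx":-2.3,"ty":-0.1,"tz":3.4,"turn":-0.2,"jaw":-0.5}]}}

```text
time_s: 1.73
position: [0.4795, 0.0417, 0.0249]
tool_rot: [[-0.006, 1.0, -0.003], [1.0, 0.006, -0.001], [-0.001, -0.003, -1.0]]
ft_force: [-0.5, 0.2, -0.6]
grip_width: 0.0211
```

```bash
python3 go.py .483 .015 .021 3
```

```text
cm [-2.67  0.33  0.39] turn -2.68
1.7333 [0.4795 0.0417 0.0249] yang 0.32 F [-0.52  0.19 -0.64] w 0.02113434929472253
```

Emit:
{"api": "apply_moves", "payload": {"motion": [{"tx":-0.7,"ty":0.05,"tz":0.3,"turn":0,"jaw":-0.5},{"tx":-1.4,"ty":0.15,"tz":0.3,"turn":-0.7,"jaw":-0.5},{"tx":-2.1,"ty":0.2,"tz":0.3,"turn":-1.4,"jaw":-0.5},{"tx":-2.8,"ty":0.3,"tz":0.3,"turn":-2.3,"jaw":-0.5},{"tx":-2.8,"ty":0.3,"tz":0.3,"turn":-2.3,"jaw":-0.5}]}}

```text
time_s: 2.15
position: [0.4831, 0.013, 0.0225]
tool_rot: [[-0.046, 0.999, -0.002], [0.999, 0.046, -0.001], [-0.001, -0.002, -1.0]]
ft_force: [0.0, 0.3, -0.1]
grip_width: 0.0214
```

```bash
python3 go.py .483 .015 .021 3;python3 - <<'E'
from h import *
snap('top','top2'); im=cv2.imread('pics/top2.png')
cv2.imwrite('pics/c2.png',cv2.resize(im[220:290,290:390],None,fx=8,fy=8,interpolation=cv2.INTER_CUBIC))
E
```

```text
cm [ 0.2  -0.    0.15] turn -0.39
2.15 [0.4831 0.013  0.0225] yang 2.61 F [ 0.03  0.28 -0.05] w 0.021385159164361654
```

View pics/c2.png

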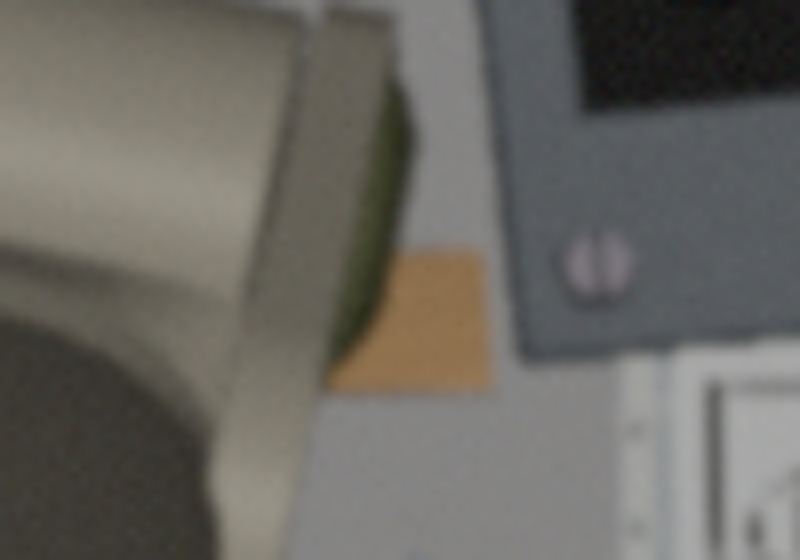

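The crop shows the wedge's thin-end corners at (487,250) and (492,388), and the FL screw head at (598,263).

```bash
python3 - <<'E'
from h import *
f=lambda a,b:(290+(a+.5)/8-.5,220+(b+.5)/8-.5)
for c,z in [((487,250),.003),((492,388),.003),((598,263),.0575),((523,360),.047),((400,250),.006),((340,390),.012)]: print(pt('top2',*f(*c),z).round(4))
E
```

```text
[ 0.5083 -0.0939  0.003 ]
[ 0.4692 -0.0948  0.003 ]
[ 0.4954 -0.1194  0.0575]
[ 0.4707 -0.0999  0.047 ]
[ 0.5077 -0.0692  0.006 ]
[ 0.4673 -0.052   0.012 ]
```

Emit:
{"api": "apply_moves", "payload": {"motion": [{"tx":-0.6,"ty":0.1,"tz":0.1,"turn":-0.7,"jaw":-0.5},{"tx":-1.2,"ty":0.2,"tz":0.1,"turn":-1.4,"jaw":-0.5},{"tx":-1.8,"ty":0.25,"tz":0.1,"turn":-2.1,"jaw":-0.5},{"tx":-2.2,"ty":0.3,"tz":0.1,"turn":-2.6,"jaw":-0.5},{"tx":-2.4,"ty":0.3,"tz":0.1,"turn":-2.6,"jaw":-0.5}]}}

```text
time_s: 2.62
position: [0.4872, -0.011, 0.0215]
tool_rot: [[-0.09, 0.996, -0.002], [0.996, 0.09, -0.001], [-0.001, -0.002, -1.0]]
ft_force: [0.5, 0.5, 0.4]
grip_width: 0.0214
```

Emit:
{"api": "apply_moves", "payload": {"motion": [{"tx":-0.15,"ty":0,"tz":0,"turn":0,"jaw":-0.5},{"tx":-0.15,"ty":0,"tz":0,"turn":0,"jaw":-0.5},{"tx":-0.15,"ty":0,"tz":0,"turn":0,"jaw":-0.5}]}}

```text
time_s: 2.87
position: [0.4873, -0.0125, 0.0214]
tool_rot: [[-0.09, 0.996, -0.002], [0.996, 0.09, -0.001], [-0.001, -0.002, -1.0]]
ft_force: [0.5, -0.2, -0.2]
grip_width: 0.0216
```

```bash
python3 go.py
```

```text
2.8667 [ 0.4873 -0.0125  0.0214] yang 5.15 F [ 0.55 -0.17 -0.25] w 0.02155421054659308
```

Emit:
{"api": "apply_moves", "payload": {"motion": [{"tx":-0.1,"ty":0,"tz":0,"turn":0,"jaw":-0.5},{"tx":-0.2,"ty":0,"tz":0,"turn":0,"jaw":-0.5},{"tx":-0.2,"ty":0,"tz":0,"turn":0,"jaw":-0.5}]}}

```text
time_s: 3.12
position: [0.4875, -0.0146, 0.0214]
tool_rot: [[-0.09, 0.996, -0.002], [0.996, 0.09, -0.001], [-0.001, -0.002, -1.0]]
ft_force: [-0.6, 0.1, 0.2]
grip_width: 0.0212
```

Emit:
{"api": "apply_moves", "payload": {"motion": [{"tx":-0.1,"ty":0,"tz":0,"turn":0,"jaw":-0.5},{"tx":-0.2,"ty":0,"tz":0,"turn":0,"jaw":-0.5},{"tx":-0.2,"ty":0,"tz":0,"turn":0,"jaw":-0.5}]}}

```text
time_s: 3.37
position: [0.4877, -0.0167, 0.0214]
tool_rot: [[-0.09, 0.996, -0.002], [0.996, 0.09, -0.001], [-0.001, -0.002, -1.0]]
ft_force: [-0.1, 0.6, 0.4]
grip_width: 0.0211
```

Emit:
{"api": "apply_moves", "payload": {"motion": [{"tx":-0.1,"ty":0,"tz":0,"turn":0,"jaw":-0.5},{"tx":-0.15,"ty":0,"tz":0,"turn":0,"jaw":-0.5},{"tx":-0.15,"ty":0,"tz":0,"turn":0,"jaw":-0.5}]}}

```text
time_s: 3.62
position: [0.4879, -0.0183, 0.0214]
tool_rot: [[-0.09, 0.996, -0.002], [0.996, 0.09, -0.001], [-0.001, -0.002, -1.0]]
ft_force: [-0.5, 0.9, 0.7]
grip_width: 0.0216
```

Emit:
{"api": "apply_moves", "payload": {"motion": [{"tx":-0.1,"ty":0,"tz":0,"turn":0,"jaw":-0.5},{"tx":-0.15,"ty":0,"tz":0,"turn":0,"jaw":-0.5},{"tx":-0.15,"ty":0,"tz":0,"turn":0,"jaw":-0.5}]}}

```text
time_s: 3.87
position: [0.4879, -0.0197, 0.0214]
tool_rot: [[-0.09, 0.996, -0.002], [0.996, 0.09, -0.001], [-0.001, -0.002, -1.0]]
ft_force: [0.5, 2.8, 1.0]
grip_width: 0.0218
```

Emit:
{"api": "apply_moves", "payload": {"motion": [{"tx":-0.05,"ty":0,"tz":0,"turn":0,"jaw":-0.5},{"tx":-0.05,"ty":0,"tz":0,"turn":0,"jaw":-0.5}]}}

```text
time_s: 4.03
position: [0.4878, -0.0199, 0.0214]
tool_rot: [[-0.09, 0.996, -0.002], [0.996, 0.09, -0.0], [-0.0, -0.002, -1.0]]
ft_force: [-0.1, 3.8, 1.0]
grip_width: 0.0216
```

Emit:
{"api": "apply_moves", "payload": {"motion": [{"tx":-0.05,"ty":0,"tz":0,"turn":0,"jaw":-0.5},{"tx":-0.05,"ty":0,"tz":0,"turn":0,"jaw":-0.5}]}}

```text
time_s: 4.2
position: [0.4878, -0.0202, 0.0214]
tool_rot: [[-0.09, 0.996, -0.002], [0.996, 0.09, 0.0], [0.0, -0.002, -1.0]]
ft_force: [0.8, 5.1, 1.0]
grip_width: 0.0212
```

```bash
python3 go.py
```

```text
4.2 [ 0.4878 -0.0202  0.0214] yang 5.14 F [0.83 5.05 1.04] w 0.021243311410659067
```

Emit:
{"api": "apply_moves", "payload": {"motion": [{"tx":1,"ty":0,"tz":0,"turn":0,"jaw":-0.5},{"tx":3,"ty":0,"tz":0,"turn":0,"jaw":-0.5},{"tx":3,"ty":0,"tz":-4,"turn":0,"jaw":-1},{"tx":3,"ty":0,"tz":-8,"turn":0,"jaw":-1},{"tx":3,"ty":0,"tz":-9,"turn":0,"jaw":-1}]}}

```text
time_s: 4.62
position: [0.4871, 0.0099, 0.1161]
tool_rot: [[-0.091, 0.996, 0.005], [0.996, 0.091, -0.002], [-0.003, 0.005, -1.0]]
ft_force: [1.1, -0.4, 1.0]
grip_width: 0.0004
```

```bash
python3 go.py .4955 -.12 .1 5.2;python3 - <<'E'
from h import *
snap('top','top3'); im=cv2.imread('pics/top3.png')
cv2.imwrite('pics/c3.png',cv2.resize(im[140:280,290:490],None,fx=4,fy=4,interpolation=cv2.INTER_CUBIC))
E
```

```text
cm [-13.01  -0.35   1.64] turn -0.0
4.6167 [0.4871 0.0099 0.1161] yang 5.2 F [ 1.12 -0.36  0.99] w 0.00041797158338028744
```

View pics/c3.png

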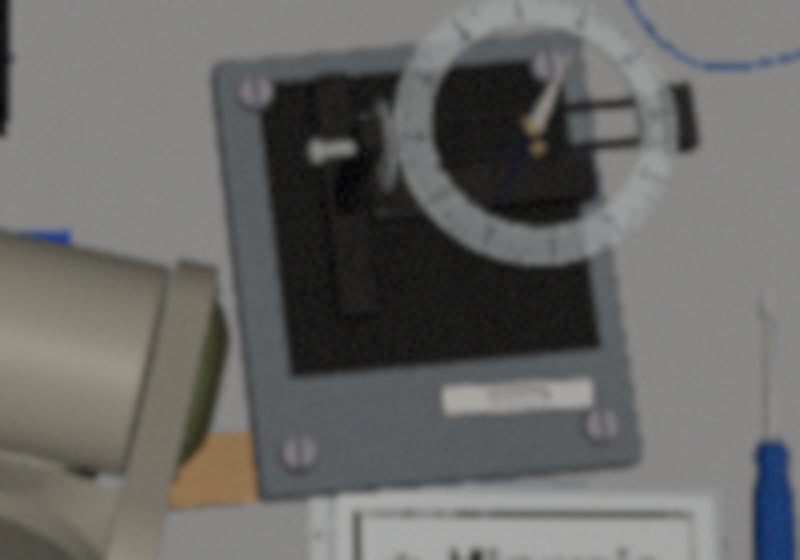

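The plinth's heads are where they were (FL still at (300,452) in this crop). The wedge runs under the edge from row 433 to 503, which puts its centreline at x≈0.495, the same as the foot. Next is the press.

Emit:
{"api": "apply_moves", "payload": {"motion": [{"tx":-4,"ty":-0.1,"tz":0,"turn":0,"jaw":-1},{"tx":-8,"ty":-0.2,"tz":0,"turn":0,"jaw":-1},{"tx":-11,"ty":-0.3,"tz":0.5,"turn":0,"jaw":-1},{"tx":-13,"ty":-0.35,"tz":1.6,"turn":0,"jaw":-1},{"tx":-13,"ty":-0.35,"tz":1.6,"turn":0,"jaw":-1}]}}

```text
time_s: 5.08
position: [0.4952, -0.1231, 0.0982]
tool_rot: [[-0.087, 0.996, 0.004], [0.996, 0.087, -0.003], [-0.003, 0.003, -1.0]]
ft_force: [-0.0, -0.2, -0.2]
grip_width: 0.0004
```

```bash
python3 go.py .4955 -.12 .08 5.2
```

```text
cm [0.31 0.06 1.82] turn -0.23
5.0833 [ 0.4952 -0.1231  0.0982] yang 4.97 F [-0.03 -0.15 -0.19] w 0.0004441994982242788
```

Emit:
{"api": "apply_moves", "payload": {"motion": [{"tx":0.3,"ty":0.05,"tz":0.8,"turn":0,"jaw":-1},{"tx":0.3,"ty":0.05,"tz":1.6,"turn":0,"jaw":-1},{"tx":0.3,"ty":0.05,"tz":1.9,"turn":0,"jaw":-1},{"tx":0.3,"ty":0.05,"tz":2.0,"turn":0,"jaw":-1},{"tx":0.3,"ty":0.05,"tz":2.0,"turn":0,"jaw":-1}]}}

```text
time_s: 5.5
position: [0.4954, -0.1193, 0.0779]
tool_rot: [[-0.088, 0.996, 0.003], [0.996, 0.088, -0.002], [-0.003, 0.003, -1.0]]
ft_force: [0.2, 0.4, -0.4]
grip_width: 0.0001
```

Emit:
{"api": "apply_moves", "payload": {"motion": [{"tx":0,"ty":0,"tz":0.1,"turn":0,"jaw":-1},{"tx":0,"ty":0,"tz":0.15,"turn":0,"jaw":-1},{"tx":0,"ty":0,"tz":0.15,"turn":0,"jaw":-1}]}}

```text
time_s: 5.75
position: [0.4955, -0.1191, 0.0766]
tool_rot: [[-0.088, 0.996, 0.003], [0.996, 0.088, -0.002], [-0.003, 0.003, -1.0]]
ft_force: [-0.2, -1.1, 0.2]
grip_width: -0.0002
```

Emit:
{"api": "apply_moves", "payload": {"motion": [{"tx":0,"ty":0,"tz":0.1,"turn":0,"jaw":-1},{"tx":0,"ty":0,"tz":0.1,"turn":0,"jaw":-1},{"tx":0,"ty":0,"tz":0.1,"turn":0,"jaw":-1}]}}

```text
time_s: 6.0
position: [0.4955, -0.1191, 0.0756]
tool_rot: [[-0.088, 0.996, 0.003], [0.996, 0.088, -0.003], [-0.003, 0.003, -1.0]]
ft_force: [-0.1, -0.2, -0.6]
grip_width: -0.0001
```

Emit:
{"api": "apply_moves", "payload": {"motion": [{"tx":0,"ty":0,"tz":0.1,"turn":0,"jaw":-1},{"tx":0,"ty":0,"tz":0.1,"turn":0,"jaw":-1},{"tx":0,"ty":0,"tz":0.1,"turn":0,"jaw":-1}]}}

```text
time_s: 6.25
position: [0.4955, -0.1191, 0.0746]
tool_rot: [[-0.088, 0.996, 0.003], [0.996, 0.088, -0.002], [-0.003, 0.003, -1.0]]
ft_force: [-0.4, 0.2, 0.3]
grip_width: -0.0001
```

Emit:
{"api": "apply_moves", "payload": {"motion": [{"tx":0,"ty":0,"tz":0.08,"turn":0,"jaw":-1},{"tx":0,"ty":0,"tz":0.08,"turn":0,"jaw":-1},{"tx":0,"ty":0,"tz":0.08,"turn":0,"jaw":-1}]}}

```text
time_s: 6.5
position: [0.4956, -0.1192, 0.074]
tool_rot: [[-0.088, 0.996, 0.004], [0.996, 0.088, -0.003], [-0.003, 0.004, -1.0]]
ft_force: [-0.3, -0.2, 3.3]
grip_width: -0.0003
```

Contact at z≈0.0741. I'll press on gradually.

Emit:
{"api": "apply_moves", "payload": {"motion": [{"tx":0,"ty":0,"tz":0.08,"turn":0,"jaw":-1},{"tx":0,"ty":0,"tz":0.08,"turn":0,"jaw":-1},{"tx":0,"ty":0,"tz":0.08,"turn":0,"jaw":-1}]}}

```text
time_s: 6.75
position: [0.4957, -0.1192, 0.0739]
tool_rot: [[-0.088, 0.996, 0.004], [0.996, 0.088, -0.003], [-0.003, 0.004, -1.0]]
ft_force: [-2.4, 0.7, 9.8]
grip_width: 0.0001
```

Emit:
{"api": "apply_moves", "payload": {"motion": [{"tx":0,"ty":0,"tz":0.1,"turn":0,"jaw":-1},{"tx":0,"ty":0,"tz":0.1,"turn":0,"jaw":-1},{"tx":0,"ty":0,"tz":0.1,"turn":0,"jaw":-1},{"tx":0,"ty":0,"tz":0.1,"turn":0,"jaw":-1},{"tx":0,"ty":0,"tz":0.1,"turn":0,"jaw":-1}]}}

```text
time_s: 7.17
position: [0.4957, -0.1193, 0.0738]
tool_rot: [[-0.088, 0.996, 0.005], [0.996, 0.088, -0.004], [-0.004, 0.005, -1.0]]
ft_force: [-3.9, 0.2, 12.7]
grip_width: 0.0002
```

Emit:
{"api": "apply_moves", "payload": {"motion": [{"tx":0,"ty":0,"tz":0.09,"turn":0,"jaw":-1},{"tx":0,"ty":0,"tz":0.09,"turn":0,"jaw":-1},{"tx":0,"ty":0,"tz":0.09,"turn":0,"jaw":-1},{"tx":0,"ty":0,"tz":0.09,"turn":0,"jaw":-1},{"tx":0,"ty":0,"tz":0.09,"turn":0,"jaw":-1}]}}

```text
time_s: 7.58
position: [0.4957, -0.1193, 0.0738]
tool_rot: [[-0.088, 0.996, 0.006], [0.996, 0.089, -0.004], [-0.004, 0.005, -1.0]]
ft_force: [-2.7, 1.8, 13.5]
grip_width: -0.0001
```

Emit:
{"api": "apply_moves", "payload": {"motion": [{"tx":0,"ty":0,"tz":-0.5,"turn":0,"jaw":-1},{"tx":0,"ty":0,"tz":-3,"turn":0,"jaw":-1},{"tx":3,"ty":0,"tz":-6,"turn":0,"jaw":-1},{"tx":7,"ty":0,"tz":-9,"turn":0,"jaw":-1},{"tx":11,"ty":0,"tz":-11,"turn":0,"jaw":-1}]}}

```text
time_s: 8.0
position: [0.4865, -0.0194, 0.1796]
tool_rot: [[-0.086, 0.996, 0.007], [0.996, 0.087, -0.005], [-0.005, 0.007, -1.0]]
ft_force: [1.5, -0.3, 0.5]
grip_width: 0.0001
```

Emit:
{"api": "apply_moves", "payload": {"motion": [{"tx":4,"ty":0,"tz":-2,"turn":0,"jaw":-1},{"tx":8,"ty":-2,"tz":-4,"turn":0,"jaw":-1},{"tx":12,"ty":-4,"tz":-5,"turn":0,"jaw":-1},{"tx":15,"ty":-5,"tz":-5,"turn":0,"jaw":-1},{"tx":15,"ty":-5,"tz":-5,"turn":0,"jaw":-1}]}}

```text
time_s: 8.42
position: [0.4204, 0.1301, 0.2296]
tool_rot: [[-0.091, 0.996, 0.008], [0.996, 0.091, -0.003], [-0.004, 0.008, -1.0]]
ft_force: [0.4, -0.2, 0.1]
grip_width: 0.0
```

```bash
python3 go.py;python3 - <<'E'
from h import *
snap('top','top4'); im=cv2.imread('pics/top4.png')
cv2.imwrite('pics/c4.png',cv2.resize(im[140:280,280:480],None,fx=4,fy=4,interpolation=cv2.INTER_CUBIC))
d0=np.load('pics/top1.npz')['d'];d=np.load('pics/top4.npz')['d']
for u,v in [(365,253),(440,246),(354,162),(378,248),(440,252),(360,180)]: print(u,v,np.median(d0[v-2:v+3,u-2:u+3]),np.median(d[v-2:v+3,u-2:u+3]))
E
```

```text
8.4167 [0.4204 0.1301 0.2296] yang 5.22 F [ 0.45 -0.15  0.14] w 4.234928097239092e-05
365 253 1.0964191 1.0960541
440 246 1.1071553 1.1076702
354 162 1.1408169 1.1407337
378 248 1.1103112 1.1099216
440 252 1.1094831 1.1101702
360 180 1.1377058 1.1383126
```

View pics/c4.png

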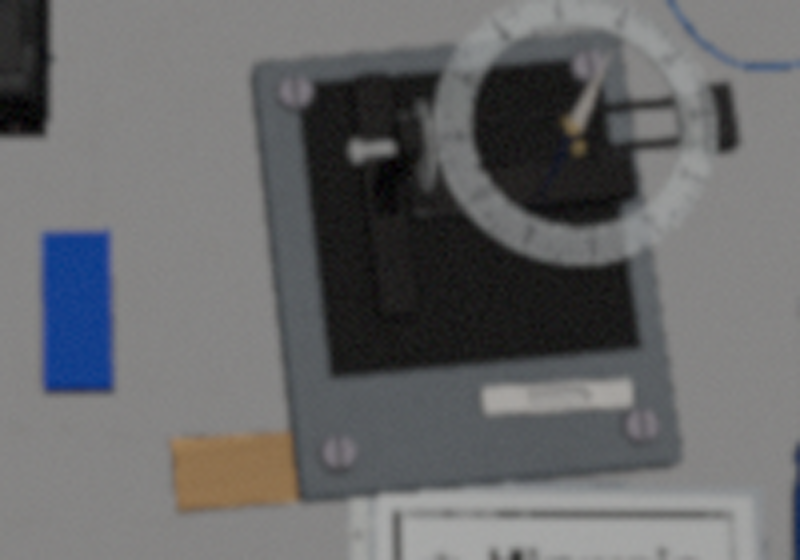

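The plinth hasn't moved, with its heads at the same pixels. The wedge sits under the front-left foot, and the depth readings are unchanged to within 1 mm. Handing in.

```bash
python3 -c "
from h import *; print(close_job())"
```

```text
the job is handed in; nothing more can be done
None
```

The wedge is in under the front-left foot and bearing. I handed the job in at about 8.5 s on the robot's clock.

- **Push:** I pushed the wedge by its heel with two fingertips, turning it about 5° on the way so its centreline ran under the foot. The push force stayed under 1 N, then rose to 5.1 N once the wedge met the sole, and I stopped there.
- **Press:** I pressed the screw head over that foot with up to 13.5 N for about a second. After first contact it moved only about 0.2 mm, against the 5–8 mm the corner tips without the wedge. I then took the hand clear.
- **Last checks:** The top camera shows all four screw heads at the same pixels as at the start, and depths on the plinth are unchanged to within 0.7 mm. The spirit level is where it was. The wrist force read near zero after the hand came away.
- **Not checked:** I did not measure the other loose objects again, though the arm felt no contact apart from the wedge and the screw head. None of my checks failed or disagreed.

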